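# Shake up the settled edge dye on the touch mixer

## Task

The edge dye in the slimmest and tallest of the three bottles has settled. Pick that bottle up, press it base-down into the rubber cup of the touch mixer until the sprung cup is fully down, and keep it pressed there for a good four seconds; then stand it in the middle of the leather pad in front of the shoe, ready for use, and let go. Keep the bottle upright throughout, and leave the other two bottles and the shoe where they stand.

Things in the scene. Friction and masses are not known exactly. Their poses are not given: they have to be found in the camera images.
- slim_bottle: closed plastic bottle with dark blue-grey body and white screw cap, standing: the slimmest and tallest of the three, round, 52 mm in diameter, 192 mm tall; the straight body reaches from the base to about 150 mm, then the shoulder narrows to the cap (29 mm in diameter, the top 16 mm). About 0.3 kg. Origin: centre of its underside, z up along the bottle.
- brown_bottle: dark brown bottle, 60 mm in diameter, 172 mm tall, standing; to be left where it stands. Origin: centre of its underside, z up.
- white_bottle: white bottle, 68 mm in diameter, 162 mm tall, standing; to be left where it stands. Origin: centre of its underside, z up.
- mixer: touch mixer, a grey cast box fixed to the table, 150 mm (its x) by 120 mm (its y), 67 mm tall without its head, with a sloping black control panel on its front (-x) and a round black rubber cup on top. Origin: centre of its underside.
- mixer_cup (a joint): how far the mixer's sprung rubber cup is pressed straight down: 0 m at rest, 0.010 m fully down (end stop). The spring needs about 5 N to start moving and 14 N at the end stop, so a bottle merely stood on it does not press it down.
- cup_floor (a point): centre of the cup's flat inner floor, on which the bottle's base is pressed; 101 mm above the table at rest, moves down with the cup. The floor is about 65 mm in diameter, the rim stands 7 mm above it and is 71 mm wide inside, 83 mm outside.
- pad_top (a point): centre of the upper face of the leather pad, two flat oval leather blanks one on the other, fixed, 85 x 99 mm, 9 mm thick; the upper blank is 78 x 90 mm. The point lies 9 mm above the table.
- shoe: red shoe on its last, 103 x 270 x 108 mm tall, standing behind the pad; to be left where it stands. Origin: centre of its underside, long axis along its y.

How it is judged:
By the outcome, as a careful person would: the job done as asked, in the order asked, and still so for the second after the job is handed in, with the robot touching nothing.
It also fails if it takes over 58 s, if anything falls off the work surface, if the arm or the gripper's body presses on something with over 40 N, if the wrist force passes 120 N, or if a joint passes its speed limit or range.

## Robot

A 7-joint arm with a two-finger parallel gripper is mounted at the origin on a cart in front of the work surface, level with it; the furniture and walls round the work are solid. World frame = base frame: x ahead of the robot, y to its left, z up, the work surface at z = 0. Lengths are in m, angles in degrees, forces in N, time in s.
With the tool pointing down it reaches from about 0.4 to 0.9 m from the base axis. Payload 5.5 kg.
Tool frame: the origin (TCP) lies midway between the tips of the shut fingers; the grasp point (between the pads) lies behind it (env.grip_point_offset is the z of the grasp point in the tool frame, in m); z points along the fingers, y is the direction in which the jaws open and shut (so a half turn about z gives the same grasp; the last joint's range is limited). The gripper opens to 92 mm and grips with 3 to 60 N. Pads are 19 mm wide; open, the fingers measure 130 mm over their backs; the gripper's body (75 mm by 190 mm) begins 47 mm behind the grasp point.
Start: joints at [84.981, 28.699, -24.465, 88.831, 12.651, 65.22, -12.049], TCP at [0.223, -0.61, 0.197] pointing down, gripper open.
Joint ranges: [-164.97, 164.97], [-17.58, 116.51], [-87.97, 89.64], [11.32, 138.91], [-80.73, 260.73], [10.89, 115.49], [-147.41, 147.41]. Speed limits (degrees/s): [147.25, 147.25, 180, 180, 180, 180, 180].

## Interface

Orientations are given as a 3x3 rotation matrix whose columns are the frame's x, y, z axes.
In Python, from workcell import env, readout, imaging, job_done gives the robot as it stands. Calls block until the motion is done:
- env.move_to(position, orientation): joint-space move of the TCP to a pose.
- env.move_linear(position, max_speed=0.15, ori=None): straight line of the TCP; ori=None keeps the orientation; max_speed is the mean speed in m/s.
- env.goto_joints(angles): joint-space move.
- env.gripper_to(opening): finger opening in m; the grip force is fixed at half the most; returns when the fingers have stopped.
- env.sleep(seconds).
- env.ik(position, orientation): joint angles nearest the present ones, or None.
- readout.state(): the state.
- imaging.snapshot(name): name is "scene" or "side" or "wrist"; returns the picture (480x640x3 uint8, blue, green, red); there is no depth.
- imaging.get_calibration(name): a dict with "vfov" (degrees; the focal length in pixels is half the picture's height over the tangent of half this angle, whatever the lens; pixels are square), "cx", "cy" (the principal point, pixels), "k1" (the pictures are not rectified: a ray, as slopes to the right and down, at radius r is drawn at 1 + k1 r^2 times it, then the intrinsics apply), "world_to_cam" (4x4, takes a point from world to camera coordinates). Camera axes: x right, y down, z forward; pixel columns grow to the right and rows downward; lengths in m; the calibration is good to about 2 mm. A picture is of the moment at which its call begins: read the wrist's pose just before it. get_calibration takes no time and is no camera call; for the wrist camera it gives the pose at the moment of the call.
A pose or a line that the arm cannot do raises env.PlanningError and nothing moves.
- job_done(): hands the job in, once; it reports no verdict.
The state is a dict: "t": time; "qpos": joint angles; "joint_vel": joint speeds; "joint_torque": joint torques, N m; "eef_pos": TCP position; "eef_rot": TCP orientation; "contact_force": force on the tool from outside, world axes, zero at the start; "moment": the same for the moment, N m; "finger_gap": finger opening in m.
Only numpy, scipy, OpenCV 4.12 (cv2) and the standard library are available. Lean on these libraries where they do the work, as an engineer would, in place of code of your own. Each camera call takes 0.05 s, during which the arm holds its last target.

## Working session

There is one attempt and no reset: what is moved stays moved. The work goes in short steps, each a Python script; the robot and the scene stay as the last script left them, time stands still between calls to the robot, and variables do not carry over. Pictures are saved under pics/ and viewed, and the job is handed in when it is done.

```bash
ls; mkdir -p pics
python3 - <<'E'
from workcell import env, readout, imaging, job_done
import cv2
for n in ("scene","side","wrist"):
    c=imaging.get_calibration(n); cv2.imwrite(f"pics/{n}0.png",imaging.snapshot(n)); print(n,c)
s=readout.state(); print(s['t'],s['eef_pos'],s['eef_rot'],s['finger_gap'],env.grip_point_offset)
E
```

```text
pics
scene {'vfov': 52.59381575224013, 'cx': 319.3170274480298, 'cy': 243.0507648344138, 'k1': -0.10310517003828276, 'world_to_cam': array([[-0.86488147,  0.50181908, -0.01255616,  0.49317864],
       [ 0.42718068,  0.72264582, -0.54341484, -0.21947007],
       [-0.26362228, -0.47535317, -0.83937039,  1.17397561],
       [ 0.        ,  0.        ,  0.        ,  1.        ]])}
side {'vfov': 57.98432157736698, 'cx': 326.805964387944, 'cy': 242.56541131814726, 'k1': 0.028826313844911848, 'world_to_cam': array([[-0.12190665, -0.99240352, -0.01655377,  0.07917108],
       [-0.76416137,  0.10448666, -0.63650604,  0.49293808],
       [ 0.63340048, -0.06494457, -0.77109405,  0.54748132],
       [ 0.        ,  0.        ,  0.        ,  1.        ]])}
wrist {'vfov': 69.20787934386094, 'cx': 318.33840599069447, 'cy': 232.59901329348236, 'k1': -0.053975939998037015, 'world_to_cam': array([[ 0.34383893, -0.93902743, -0.00151093, -0.64991402],
       [-0.89764506, -0.32915771,  0.2930675 , -0.03719266],
       [-0.27569575, -0.09941173, -0.95609056,  0.39127511],
       [ 0.        ,  0.        ,  0.        ,  1.        ]])}
0.15 [ 0.22313617 -0.609885    0.19569824] [[ 9.39082927e-01  3.43690341e-01 -4.54533859e-04]
 [ 3.43690635e-01 -9.39081831e-01  1.43634246e-03]
 [ 6.68125395e-05 -1.50506371e-03 -9.99998865e-01]] 0.0914438423175928 -0.0188
```

View pics/scene0.png

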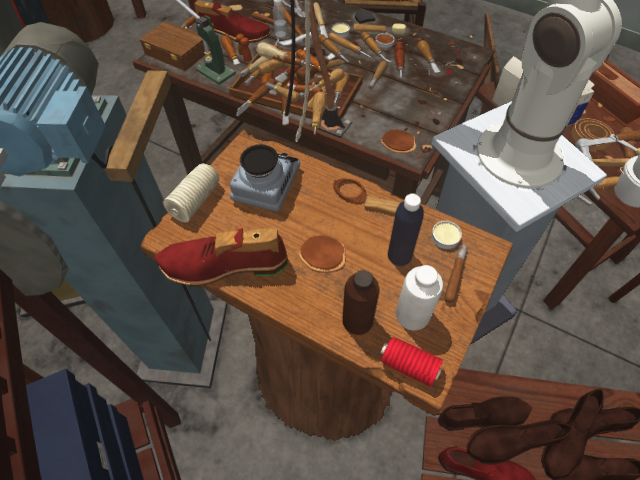

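View pics/side0.png

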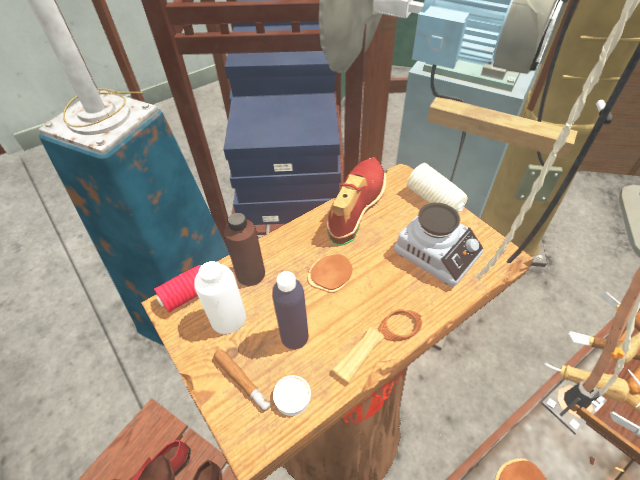

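View pics/wrist0.png

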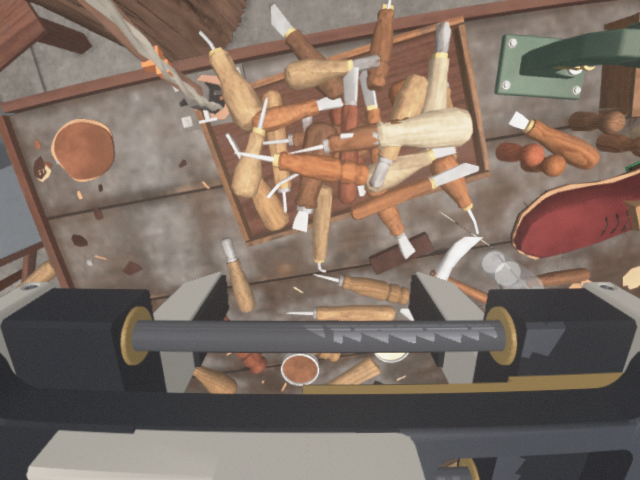

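The scene view shows the slim bottle with its cap at (412,202), the pad at (323,253) and the cup at (260,160). In the side view they are at (287,280), (331,272) and (440,219). I'll enlarge these areas for precise pixels.

Run:
```python
import cv2,numpy as np
a=cv2.imread('pics/scene0.png');b=cv2.imread('pics/side0.png')
def crop(im,x,y,w,h,k,name):
    c=cv2.resize(im[y:y+h,x:x+w],None,fx=k,fy=k,interpolation=cv2.INTER_CUBIC)
    for i in range(0,w,10):
        cv2.line(c,(i*k,0),(i*k,8 if i%50 else 20),(0,255,0),1)
        if i%20==0: cv2.putText(c,str(x+i),(i*k,30),0,.35,(0,255,0),1)
    for i in range(0,h,10):
        cv2.line(c,(0,i*k),(8,i*k),(0,255,0),1)
        if i%20==0: cv2.putText(c,str(y+i),(10,i*k+4),0,.35,(0,255,0),1)
    cv2.imwrite('pics/'+name,c)
crop(a,220,130,200,150,4,'s1.png')
crop(a,290,180,160,150,4,'s2.png')
crop(b,260,190,200,150,4,'d1.png')
crop(b,190,200,150,150,4,'d2.png')
```

```text
(no output)
```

View pics/s1.png

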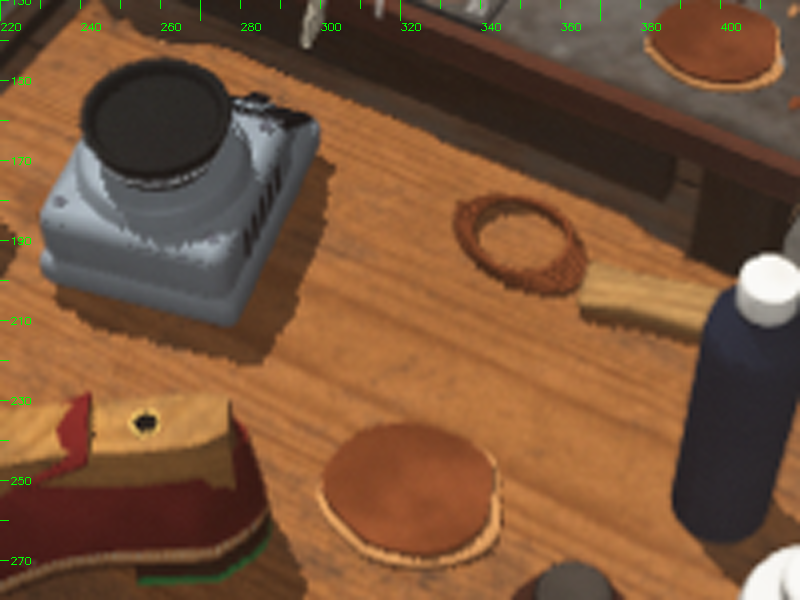

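View pics/s2.png

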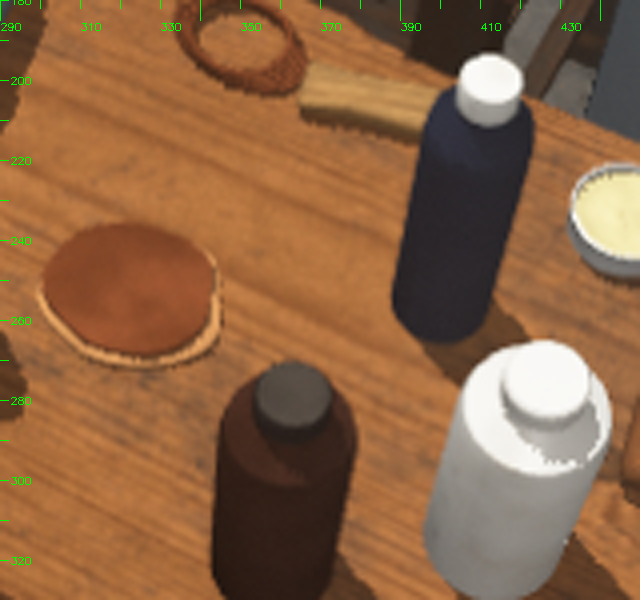

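View pics/d1.png

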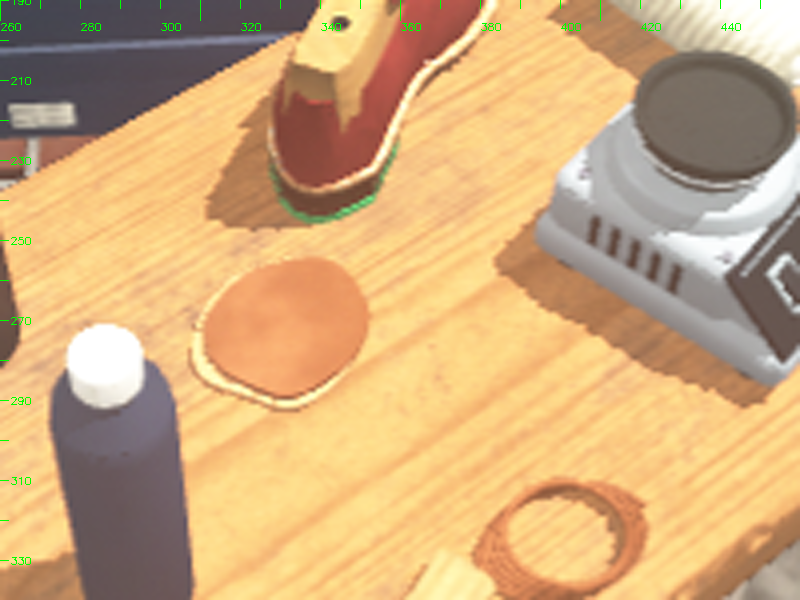

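View pics/d2.png

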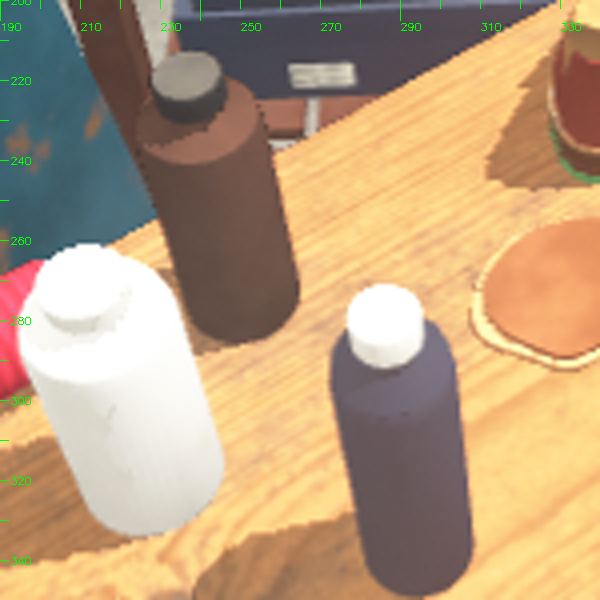

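```bash
cat > h.py <<'E'
import cv2,numpy as np
from workcell import env, readout, imaging, job_done
def KD(c):
    f=240/np.tan(np.radians(c['vfov']/2))
    return np.array([[f,0,c['cx']],[0,f,c['cy']],[0,0,1]]),np.array([c['k1'],0,0,0,0.])
def proj(c,P):
    K,D=KD(c);W=c['world_to_cam']
    return cv2.projectPoints(np.asarray(P,float).reshape(-1,3),cv2.Rodrigues(W[:3,:3])[0],W[:3,3],K,D)[0].reshape(-1,2)
def ray(c,px):
    K,D=KD(c);W=c['world_to_cam']
    u=cv2.undistortPoints(np.array(px,float).reshape(-1,1,2),K,D).reshape(-1,2)
    d=np.c_[u,np.ones(len(u))]@W[:3,:3]
    return -W[:3,:3].T@W[:3,3],d
def tri(cs,pxs):
    A=[];b=[]
    for c,p in zip(cs,pxs):
        o,d=ray(c,p);d=d[0]/np.linalg.norm(d[0]);M=np.eye(3)-np.outer(d,d);A.append(M);b.append(M@o)
    A=np.vstack(A);b=np.hstack(b);x=np.linalg.lstsq(A,b,rcond=None)[0]
    return x,np.linalg.norm((A@x-b).reshape(-1,3),axis=1)
def onplane(c,px,z):
    o,d=ray(c,px);return o+d*((z-o[2])/d[:,2])[:,None]
def circ(x,y,z,r,n=72):
    t=np.linspace(0,2*np.pi,n);return np.c_[x+r*np.cos(t),y+r*np.sin(t),0*t+z]
E
python3 - <<'E'
from h import *
s=imaging.get_calibration('scene');d=imaging.get_calibration('side')
for n,a,b in [('cap',(412.8,200),(286.5,278)),('pad',(322.3,252.3),(331.5,271.5)),('cup',(259.2,159.7),(438.8,219)),
 ('browncap',(363.3,276),(237.8,219)),('whitecap',(426.5,275),(211,268))]:
    print(n,*tri((s,d),(a,b)))
# brown leather segmentation
for n,c in (('scene',s),('side',d)):
    im=cv2.imread(f'pics/{n}0.png')
    x,y=(322,252) if n=='scene' else (331,271)
    ff=im.copy();m=np.zeros((482,642),np.uint8)
    cv2.floodFill(ff,m,(x,y),0,(9,)*3,(9,)*3,cv2.FLOODFILL_MASK_ONLY|cv2.FLOODFILL_FIXED_RANGE*0|(255<<8))
    k=(m[1:-1,1:-1]>0).astype(np.uint8)
    k=cv2.morphologyEx(k,cv2.MORPH_OPEN,np.ones((5,5)))
    cn=max(cv2.findContours(k,0,2)[0],key=cv2.contourArea).reshape(-1,2)
    P=onplane(c,cn,.009)[:,:2].astype(np.float32)
    M=cv2.moments(P);print(n,cn.min(0),cn.max(0),M['m10']/M['m00'],M['m01']/M['m00'],cv2.fitEllipse(P*1000))
E
```

```text
cap [0.42676933 0.08742864 0.18999837] [0.00102344 0.00102344]
pad [0.56322822 0.0006361  0.00384033] [6.11608622e-05 6.11608622e-05]
cup [ 0.59175395 -0.21759665  0.10121384] [0.00028398 0.00028398]
browncap [0.57972811 0.16518488 0.17154842] [0.00012337 0.00012337]
whitecap [0.48411897 0.21157326 0.16081266] [0.00149074 0.00149074]
scene [143 132] [411 366] 0.5865535680761084 -0.049348617404148684 ((607.8455200195312, -68.82777404785156), (399.0560302734375, 574.1526489257812), 15.076836585998535)
side [311 255] [351 287] 0.56240697254111 0.0005848826647336773 ((562.4042358398438, 0.45663416385650635), (75.90791320800781, 85.98942565917969), 33.14276123046875)
```

Run:
```python
import cv2,numpy as np
a=cv2.imread('pics/scene0.png');b=cv2.imread('pics/side0.png')
c=np.hstack([cv2.resize(a[0:150,250:350],None,fx=4,fy=4,interpolation=2),cv2.resize(b[0:300,440:640],None,fx=2,fy=2,interpolation=2)])
cv2.imwrite('pics/rope.png',c)
```

```text
(no output)
```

View pics/rope.png

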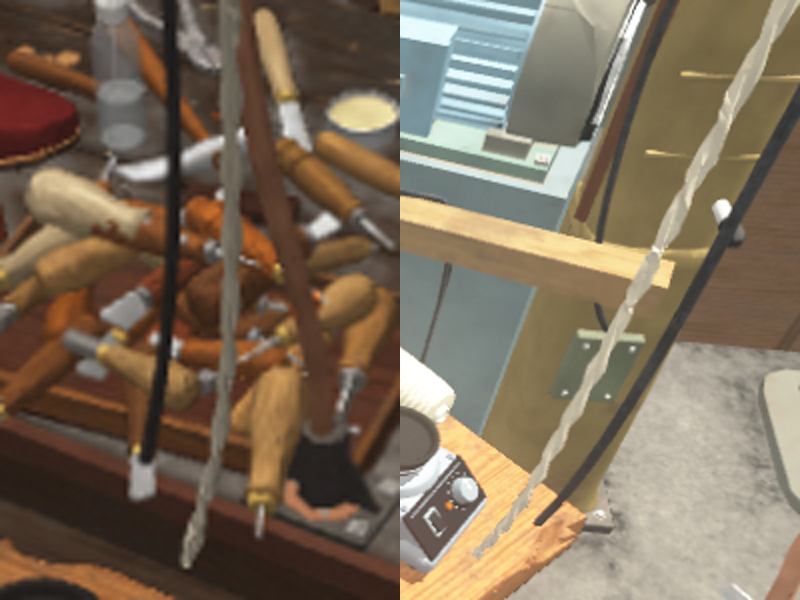

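Run:
```python
from h import *
s=imaging.get_calibration('scene');d=imaging.get_calibration('side')
print('white',tri((s,d),((297,141.5),(477.5,277))))
print('black',tri((s,d),((287,115),(510,262))))
def plane(c,a,b):
    o,r=ray(c,[a,b]);n=np.cross(r[0],r[1]);n/=np.linalg.norm(n);return n,n@o
def inter(p,q,z):
    A=np.array([p[0],q[0],[0,0,1]]);return np.linalg.solve(A,[p[1],q[1],z])
for nm,sa,sb,da,db in [('white',(307,0),(303,110),(640-8,10),(530,165)),('black',(293,0),(289,100),(639,42),(560,195))]:
    p=plane(s,sa,sb);q=plane(d,da,db)
    print(nm,[inter(p,q,z).round(3) for z in (0.1,.3,.6)])
# brown: scene (332,110) ray vs wrist (200,95)
w=imaging.get_calibration('wrist'); print('brown',tri((s,w),((330,115),(207,100))))
print('whitew',proj(w,tri((s,d),((297,141.5),(477.5,277)))[0]))
for z in (.108,):
    print('cup',onplane(s,[(259.2,159.7)],z),onplane(d,[(438.8,219)],z))
print('cap',onplane(s,[(412.8,200)],.192),onplane(d,[(286.5,278)],.192))
def ov(n,c,o,k,sz,items):
    im=cv2.imread(f'pics/{n}0.png');x,y=o
    im=cv2.resize(im[y:y+sz[1],x:x+sz[0]],None,fx=k,fy=k,interpolation=2)
    for P,col in items:
        cv2.polylines(im,[(( proj(c,P)-o+.5)*k).astype(int)],False,col,1)
    return im
it=[(circ(.5918,-.2176,.108,.0415),(0,255,0)),(circ(.5918,-.2176,.101,.0325),(0,255,255)),(circ(.4268,.0874,.192,.0145),(0,0,255)),(circ(.4268,.0874,.150,.026),(0,255,0)),(circ(.4268,.0874,0,.026),(0,255,0)),(circ(.5628,.0006,.009,.041),(0,255,0))]
cv2.imwrite('pics/ov_s.png',ov('scene',s,(230,130),4,(200,150),it))
cv2.imwrite('pics/ov_d.png',ov('side',d,(265,195),4,(200,150),it))
```

```text
white (array([ 0.47626292, -0.26636984,  0.05487439]), array([0.00146312, 0.00146312]))
black (array([ 0.47347471, -0.31516231,  0.09737919]), array([0.00123704, 0.00123704]))
white [array([ 0.478, -0.234,  0.1  ]), array([ 0.454, -0.247,  0.3  ]), array([ 0.42 , -0.266,  0.6  ])]
black [array([ 0.458, -0.334,  0.1  ]), array([ 0.447, -0.316,  0.3  ]), array([ 0.43, -0.29,  0.6 ])]
brown (array([ 0.28118516, -0.43724024, -0.0884246 ]), array([0.00108183, 0.00108183]))
whitew [[  31.61335635 -205.47524174]]
cup [[ 0.59381819 -0.21119296  0.108     ]] [[ 0.58608614 -0.21489216  0.108     ]]
cap [[0.42768718 0.08958738 0.192     ]] [[0.42594834 0.08645302 0.192     ]]
```

View pics/ov_s.png

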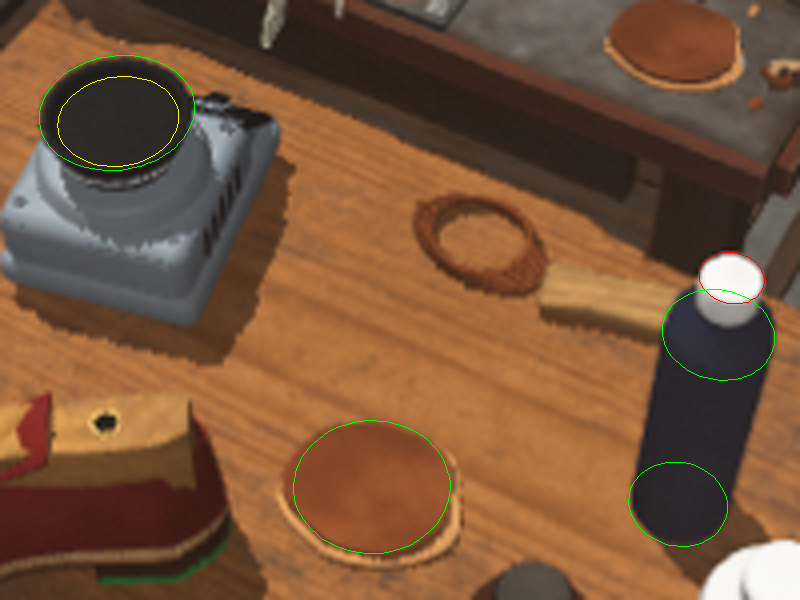

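View pics/ov_d.png

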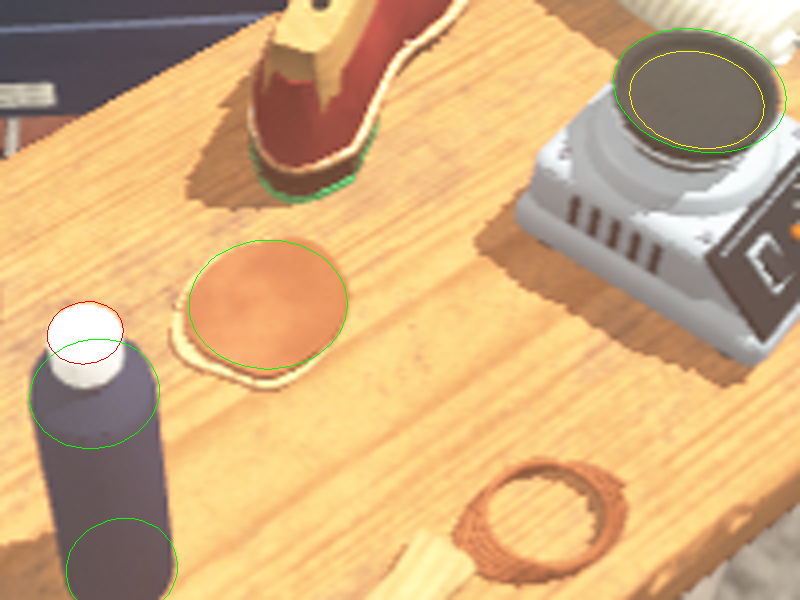

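Run:
```python
from h import *
s=imaging.get_calibration('scene');d=imaging.get_calibration('side');w=imaging.get_calibration('wrist')
def match(c1,p1,c2,p2):
    # densify p2, for each p1 choose the point with min ray distance
    p2=np.array(p2,float);t=np.arange(len(p2));tt=np.linspace(0,len(p2)-1,400)
    q=np.c_[np.interp(tt,t,p2[:,0]),np.interp(tt,t,p2[:,1])]
    for p in p1:
        R=[tri((c1,c2),(p,k)) for k in q];i=np.argmin([r[1][0] for r in R])
        print(p,R[i][0].round(3),R[i][1][0].round(4),q[i].round(0))
sw=[(307,0),(308.2,32.5),(307.5,65),(306.7,92.5),(301.7,120),(296.7,141)]
dw=[(635,0),(620,25),(607.5,45),(585,90),(565,132.5),(542.5,175),(525,207.5),(507.5,245),(478.5,277.5)]
sb=[(292.5,0),(294,27.5),(292.5,57.5),(290,87.5),(287,115)]
db=[(640,42),(610,110),(575,165),(540,225),(510,261)]
sr=[(310.7,0),(315,27.5),(322.5,62.5),(330.5,107.5)]
wr=[(85,0),(125,40),(170,75),(205,95)]
print('W');match(s,sw,d,dw);print('B');match(s,sb,d,db);print('R');match(s,sr,w,wr)
match(s,sr,d,[(640,285),(620,320),(600,365)])
print(-s['world_to_cam'][:3,:3].T@s['world_to_cam'][:3,3],-d['world_to_cam'][:3,:3].T@d['world_to_cam'][:3,3])
for p,ph in [((.43,.087,.25),0),((.35,0,.3),0),((.59,-.213,.35),0),((.35,-.1,.35),0),((.12,-.33,.35),0),((.55,-.2,.35),0)]:
    for ph in (0,45,90,-20,-70):
        a=np.radians(ph);R=np.array([[np.cos(a),np.sin(a),0],[np.sin(a),-np.cos(a),0],[0,0,-1]])
        q=env.ik(p,R);print(p,ph,None if q is None else np.round(q))
print(readout.state()['t'])
```

```text
W
(307, 0) [ 0.436 -0.266  0.394] 0.0001 [558. 146.]
(308.2, 32.5) [ 0.436 -0.265  0.328] 0.0002 [537. 186.]
(307.5, 65) [ 0.44  -0.266  0.253] 0.0001 [519. 221.]
(306.7, 92.5) [ 0.444 -0.268  0.183] 0.0003 [505. 248.]
(301.7, 120) [ 0.46  -0.267  0.112] 0.0 [488. 266.]
(296.7, 141) [ 0.476 -0.269  0.054] 0.0012 [478. 278.]
B
(292.5, 0) [ 0.443 -0.311  0.374] 0.0002 [584. 151.]
(294, 27.5) [ 0.444 -0.31   0.316] 0.0002 [563. 185.]
(292.5, 57.5) [ 0.449 -0.314  0.246] 0.0001 [545. 216.]
(290, 87.5) [ 0.46  -0.314  0.171] 0.0 [526. 242.]
(287, 115) [ 0.474 -0.314  0.099] 0.0019 [510. 261.]
R
(310.7, 0) [ 0.302 -0.501  0.238] 0.0017 [125.  40.]
(315, 27.5) [ 0.3   -0.483  0.174] 0.0 [151.  61.]
(322.5, 62.5) [ 0.323 -0.407  0.126] 0.0 [85.  0.]
(330.5, 107.5) [ 0.291 -0.421 -0.044] 0.0 [184.  83.]
(310.7, 0) [ 0.329 -0.41   0.261] 0.033 [640. 285.]
(315, 27.5) [ 0.335 -0.414  0.217] 0.0057 [640. 285.]
(322.5, 62.5) [ 0.317 -0.417  0.117] 0.0 [617. 327.]
(330.5, 107.5) [ 0.302 -0.428 -0.021] 0.022 [600. 365.]
[0.82978057 0.46916571 0.8723295 ] [0.03956079 0.06262015 0.73722824]
(0.43, 0.
[... 1063 characters left out ...]
. -11.  79. -83.]
(0.35, -0.1, 0.35) -70 [  64.  -14.  -42.  112.   -9.   78. -136.]
(0.12, -0.33, 0.35) 0 [ 95. -13. -24. 114.  -5.  78. -17.]
(0.12, -0.33, 0.35) 45 [103. -14. -30. 114.  -7.  78.  30.]
(0.12, -0.33, 0.35) 90 [112. -15. -37. 113.  -9.  79.  78.]
(0.12, -0.33, 0.35) -20 [ 91. -13. -21. 114.  -5.  78. -38.]
(0.12, -0.33, 0.35) -70 [ 85. -12. -16. 114.  -3.  78. -90.]
(0.55, -0.2, 0.35) 0 [ 49.  18. -41.  86.  12.  80. -83.]
(0.55, -0.2, 0.35) 45 [ 55.  20. -50.  86.  15.  81. -40.]
(0.55, -0.2, 0.35) 90 [ 60.  23. -57.  86.  19.  82.   2.]
(0.55, -0.2, 0.35) -20 [  46.   17.  -37.   86.   10.   80. -101.]
(0.55, -0.2, 0.35) -70 [ -30.   24.   65.   89.  -22.   81. -123.]
0.15
```

```bash
cat > fk.py <<'E'
import numpy as np
from scipy.spatial.transform import Rotation as Ro
def chain(p,sg,q):
    off=np.reshape(p[:24],(8,3));zo=p[24:32]
    R=np.eye(3);x=np.zeros(3);pts=[x]
    for i in range(7):
        x=x+R@off[i];pts.append(x)
        R=R@Ro.from_euler('z' if i%2==0 else 'y',sg[i]*q[i]+(zo[i]),degrees=True).as_matrix()
    x=x+R@off[7];pts.append(x)
    R=R@Ro.from_euler('z',zo[7],degrees=True).as_matrix()
    return x,R,pts
E
cat > fit.py <<'E'
from h import *
from fk import *
from scipy.optimize import least_squares
import itertools,pickle
rng=np.random.default_rng(0);S=[]
st=readout.state();S.append((st['qpos'],st['eef_pos'],st['eef_rot']))
while len(S)<60:
    p=np.array([rng.uniform(.3,.7),rng.uniform(-.5,.4),rng.uniform(.15,.5)])
    R=Ro.from_euler('z',rng.uniform(-180,180),degrees=True).as_matrix()@np.diag([1,-1,-1.])@Ro.from_euler('xyz',rng.uniform(-35,35,3),degrees=True).as_matrix()
    q=env.ik(p,R)
    if q is not None: S.append((np.array(q),p,R))
best=None
for s in itertools.product([1,-1],repeat=4):
  for zs in (0,180):
    sg=[s[0],1,s[1],1,s[2],1,s[3]]
    def f(p,n=60):
        r=[]
        for q,x,R in S[:n]:
            a,B,_=chain(p,sg,q);r+=list(a-x)+list((.3*(B-R)).ravel())
        return np.array(r)
    p0=np.zeros(32);p0[[2,5,8,11,14,17,20,23]]=.15;p0[24]=0;p0[31]=zs
    r=least_squares(lambda p:f(p,20),p0,max_nfev=25)
    print(s,zs,r.cost)
    if best is None or r.cost<best[0]: best=(r.cost,r.x,sg)
    if r.cost<1e-4: break
  if best[0]<1e-4: break
r=least_squares(f,best[1],max_nfev=100);sg=best[2]
print(r.cost,np.round(r.x[:24].reshape(8,3),4),np.round(r.x[24:],2));pickle.dump((r.x,sg),open('fk.pkl','wb'))
E
OMP_NUM_THREADS=2 timeout 560 python3 fit.py
```

```text
(1, 1, 1, 1) 0 3.213521677505015
(1, 1, 1, 1) 180 3.803931483650995
(1, 1, 1, -1) 0 1.6612648939058157
(1, 1, 1, -1) 180 1.7357511015369635
(1, 1, -1, 1) 0 3.2115714803615436
(1, 1, -1, 1) 180 3.360197676984934
(1, 1, -1, -1) 0 1.6613217933255873
(1, 1, -1, -1) 180 1.6612610612278145
(1, -1, 1, 1) 0 3.64861412018728
(1, -1, 1, 1) 180 3.6374417326345787
(1, -1, 1, -1) 0 2.123489048787139
(1, -1, 1, -1) 180 1.83279523100114
(1, -1, -1, 1) 0 3.2520134658220625
(1, -1, -1, 1) 180 3.513747389076154
(1, -1, -1, -1) 0 1.7995227043740893
(1, -1, -1, -1) 180 1.9773496918461426
(-1, 1, 1, 1) 0 3.348266846469513
(-1, 1, 1, 1) 180 3.356478132337226
(-1, 1, 1, -1) 0 1.9393848660148232
(-1, 1, 1, -1) 180 1.9394982987920752
(-1, 1, -1, 1) 0 3.2345708179204538
(-1, 1, -1, 1) 180 3.1441756321583307
(-1, 1, -1, -1) 0 1.4863499438786234
(-1, 1, -1, -1) 180 1.4864584180986555
(-1, -1, 1, 1) 0 2.734534358989404
(-1, -1, 1, 1) 180 2.758967393783415
(-1, -1, 1, -1) 0 0.4182837326911113
(-1, -1, 1, -1) 180 0.8138422811729642
(-1, -1, -1, 1) 0 2.631531786539454
(-1, -1, -1, 1) 180 2.6312364820165515
(-1, -1, -1, -1) 0 2.0208403019562316e-20
7.02604919453284e-20 [[   0.        0.     -153.4395]
 [  -0.       -0.415   153.7859]
 [   0.        0.4002  -24.1423]
 [   0.       38.6234   24.6481]
 [   0.      -38.6351  -18.1647]
 [  -0.       22.7931   18.6354]
 [   0.      -22.7934  -19.4721]
 [  -0.       -0.       19.866 ]] [ 0.    0.    0.    0.    0.   -0.   29.33 60.67]
```

```bash
cat > plan.py <<'E'
from h import *
from scipy.optimize import least_squares
from scipy.spatial.transform import Rotation as Ro
lo=np.array([-164.97,-17.58,-87.97,11.32,-80.73,10.89,-147.41]);hi=np.array([164.97,116.51,89.64,138.91,260.73,115.49,147.41])
import pickle
p_,sg_=pickle.load(open('fk.pkl','rb'))
Y1=p_[4]+p_[7];Y2=p_[10]+p_[13];Y3=p_[16]+p_[19]
L=[p_[2]+p_[5],p_[8]+p_[11],p_[14]+p_[17],p_[20]+p_[23]]
def fk(q):
    q=np.asarray(q)*sg_+p_[24:31]
    M=[Ro.from_euler('z' if i%2==0 else 'y',q[i],degrees=True).as_matrix() for i in range(7)]
    S=np.array([0,0,L[0]]);R=M[0]@M[1];E0=S+R@[0,Y1,0];R=R@M[2];E=E0+R@[0,0,L[1]];R=R@M[3];E2=E+R@[0,Y2,0]
    R=R@M[4];Wp=E2+R@[0,0,L[2]];R=R@M[5];W2=Wp+R@[0,Y3,0];R=R@M[6];T=W2+R@[0,0,L[3]]
    R=R@Ro.from_euler('z',p_[31],degrees=True).as_matrix()
    return T,R,[S,E,E2,Wp]
def Rph(ph):
    a=np.radians(ph);return np.array([[np.cos(a),np.sin(a),0],[np.sin(a),-np.cos(a),0],[0,0,-1]])
def sol(pos,R,q3,q0):
    f=lambda q:np.r_[(fk(q)[0]-pos)*10,(fk(q)[1]-R).ravel(),(q[2]-q3)*.1]
    r=least_squares(f,np.clip(q0,lo+.1,hi-.1),bounds=(lo+.0,hi))
    return r.x if r.cost<1e-8 else None
def seg(n,a,b): return np.linspace(a,b,n)
CORD=np.vstack([seg(12,[.476,-.269,.054],[.440,-.266,.25]),seg(30,[.440,-.266,.25],[.43,-.266,.9]),
 seg(12,[.474,-.314,.099],[.449,-.314,.246]),seg(30,[.449,-.314,.246],[.435,-.31,.9]),
 seg(12,[.30,-.43,-.03],[.335,-.414,.217]),seg(30,[.335,-.414,.217],[.335,-.414,.9])])
def body(q):
    T,R,(S,E,E2,W)=fk(q);o=[]
    def cap(a,b,r,n=12): o.append((seg(n,a,b),r))
    cap(S,E,.075);cap(E2,W,.065);cap(W,T-R[:,2]*.14,.055)
    for k in (.07,.12):
        c=T-R[:,2]*k;cap(c-R[:,1]*.06,c+R[:,1]*.06,.04)
    c=T-R[:,2]*.19+R[:,0]*.08;o.append((c[None],.035))
    for s in (-1,1): cap(T+s*R[:,1]*.055,T+s*R[:,1]*.055-R[:,2]*.05,.012)
    return o
def clear(q,obs=CORD):
    return min((np.linalg.norm(P[:,None]-obs[None],axis=2).min()-r) for P,r in body(q))
def clearpath(a,b,n=25): return min(clear(a+(b-a)*t) for t in np.linspace(0,1,n))
E
python3 - <<'E'
from plan import *
q=np.array(readout.state()['qpos']);T,R,pts=fk(q);print(T,R.round(3),'clear0',clear(q));print(np.round(pts,3))
g=np.array([-3,2,-12,114,0,64,-105.]);m=np.array([20,22,0,80,0,82,-100.])
for nm,pos,ph,s in [('ret',(.13,-.36,.36),-70,[85,-12,-16,114,-3,78,-90]),('ret0',(.13,-.36,.36),0,[95,-13,-24,114,-5,78,-17]),('ret2',(.36,-.1,.36),0,[30,-16,-10,112,-8,79,-100]),('bottle',(.427,.088,.3),0,g),('bottlelow',(.427,.088,.13),0,g),('mixhi',(.59,-.213,.40),0,m),('mix',(.59,-.213,.22),0,m),('pad',(.5628,.0006,.3),0,m)]:
    for q3 in (-40,-20,-10,0,10,20,30,45):
        x=sol(np.array(pos),Rph(ph),q3,np.array(s,float))
        print(nm,q3,None if x is None else (x.round(1),round(clear(x),3)))
E
```

```text
[ 0.22313617 -0.609885    0.19569824] [[ 0.939  0.344 -0.   ]
 [ 0.344 -0.939  0.001]
 [ 0.    -0.002 -1.   ]] clear0 0.1340150074570964
[[ 0.     0.     0.346]
 [ 0.007 -0.244  0.79 ]
 [-0.004 -0.249  0.787]
 [ 0.224 -0.61   0.59 ]]
ret -40 (array([113.3, -10.4, -40. , 109.2,  -6.8,  78.8, -85. ]), np.float64(0.126))
ret -20 (array([ 89.3,  -8.9, -20. , 109.8,  -3.1,  78.6, -89.9]), np.float64(0.126))
ret -10 (array([ 77.7,  -8.8, -10. , 110. ,  -1.6,  78.7, -91.9]), np.float64(0.126))
ret 0 (array([ 66.1,  -9.1,  -0. , 110.3,   0. ,  78.7, -93.9]), np.float64(0.126))
ret 10 (array([ 54.5,  -9.7,  10. , 110.6,   1.7,  78.9, -96. ]), np.float64(0.126))
ret 20 (array([ 42.7, -10.6,  20. , 110.9,   3.7,  79.1, -98.3]), np.float64(0.126))
ret 30 (array([  30.4,  -12.3,   30. ,  111.2,    6.2,   79.5, -101.3]), np.float64(0.126))
ret 45 (array([   9.7,  -17.3,   45. ,  111.5,   12.3,   81.1, -108.6]), np.float64(0.126))
ret0 -40 (array([113.3, -10.4, -40. , 109.2,  -6.8,  78.8, -15. ]), np.float64(0.101))
ret0 -20 (array([ 89.3,  -8.9, -20. , 109.8,  -3.1,  78.6, -19.9]), np.float64(0.10
[... 4107 characters left out ...]
oat64(0.07))
pad -40 (array([  29.5,   16.9,  -40. ,   93.8,   11.2,   73.4, -102.5]), np.float64(0.168))
pad -20 (array([ 13.8,  14.1, -20. ,  94.3,   5. ,  72.4, -97.2]), np.float64(0.184))
pad -10 (array([  5.5,  13.4, -10. ,  94.6,   2.4,  72.2, -94.9]), np.float64(0.19))
pad 0 (array([ -2.8,  13.1,  -0. ,  94.9,   0. ,  72. , -92.8]), np.float64(0.196))
pad 10 (array([-11.1,  13.1,  10. ,  95.2,  -2.4,  72. , -90.7]), np.float64(0.201))
pad 20 (array([-19.4,  13.4,  20. ,  95.5,  -4.8,  72. , -88.4]), np.float64(0.201))
pad 30 (array([-27.5,  14.1,  30. ,  95.7,  -7.4,  72.1, -86. ]), np.float64(0.201))
pad 45 (array([-39.1,  16.3,  45. ,  96.1, -12. ,  72.7, -81.6]), np.float64(0.201))
```

```bash
cat > go1.py <<'E'
from plan import *
import sys
q0=np.array(readout.state()['qpos'])
A=sol(np.array((.14,-.39,.36)),Rph(-20),-10,np.array([85,-12,-16,114,-3,78,-60.]))
B=sol(np.array((.36,-.06,.38)),Rph(0),15,np.array([0,-10,10,111,0,79,-80.]))
V=sol(np.array((.48,-.06,.38)),Rph(0),30,np.array([-20,14,30,95,-7,72,-86.]))
H=sol(np.array((.427,.088,.30)),Rph(0),30,np.array([-45,-2,30,111,1,70,-106.]))
P=[q0,A,B,V,H]
for a,b in zip(P,P[1:]): print(b.round(1),clearpath(a,b).round(3), min(fk(a+(b-a)*t)[0][2] for t in np.linspace(0,1,20)))
if len(sys.argv)>1:
    for n,q in zip('ABV',P[1:4]):
        env.goto_joints(list(q));s=readout.state();print(n,s['t'],s['eef_pos'].round(4))
    np.save('wV.npy',imaging.get_calibration('wrist')['world_to_cam']);cv2.imwrite('pics/wV.png',imaging.snapshot('wrist'))
    env.goto_joints(list(H));s=readout.state();print(s['t'],s['eef_pos'],s['contact_force'])
    np.save('wH.npy',imaging.get_calibration('wrist')['world_to_cam']);cv2.imwrite('pics/wH.png',imaging.snapshot('wrist'))
E
python3 go1.py
```

```text
[ 77.4  -5.1 -10.  106.8  -0.9  78.2 -42.4] 0.071 0.19569824226014693
[-13.2 -12.8  15.  110.3   3.3  82.1 -89. ] 0.017 0.3600000000000002
[-25.1   1.5  30.   98.2  -0.8  80.4 -85. ] 0.105 0.3799999999991099
[ -45.7   -2.1   30.   111.4    1.1   70.4 -106.1] 0.112 0.3000000000120221
```

Run:
```python
from plan import *
q0=np.array(readout.state()['qpos'])
B=sol(np.array((.36,-.06,.38)),Rph(0),15,np.array([0,-10,10,111,0,79,-80.]))
for r in (.33,.36,.39):
 for z in (.34,.42,.5):
  for ph in (-40,0,50,140):
   for q3 in (0,):
    a=np.radians(-38);s=np.array([38-q3,-8,q3,110,0,79,-100+62+ph])
    x=sol(np.array((r*np.cos(a),r*np.sin(a),z)),Rph(ph),q3,s)
    print(r,z,ph,q3,None if x is None else (x.round(0),clear(x).round(3),clearpath(q0,x).round(3),clearpath(x,B).round(3)))
```

```text
0.33 0.34 -40 0 (array([ 33., -15.,  -0., 117.,  -0.,  78., -97.]), np.float64(0.08), np.float64(-0.041), np.float64(0.057))
0.33 0.34 0 0 (array([ 33., -15.,  -0., 117.,  -0.,  78., -57.]), np.float64(0.08), np.float64(-0.041), np.float64(0.076))
0.33 0.34 50 0 (array([ 33., -15.,  -0., 117.,  -0.,  78.,  -7.]), np.float64(0.093), np.float64(-0.041), np.float64(0.076))
0.33 0.34 140 0 (array([ 33., -15.,  -0., 117.,  -0.,  78.,  83.]), np.float64(0.119), np.float64(-0.041), np.float64(0.082))
0.33 0.42 -40 0 (array([ 33., -16.,  -0., 108.,  -0.,  88., -97.]), np.float64(0.079), np.float64(-0.046), np.float64(0.056))
0.33 0.42 0 0 (array([ 33., -16.,  -0., 108.,  -0.,  88., -57.]), np.float64(0.078), np.float64(-0.046), np.float64(0.075))
0.33 0.42 50 0 (array([ 33., -16.,  -0., 108.,  -0.,  88.,  -7.]), np.float64(0.092), np.float64(-0.046), np.float64(0.075))
0.33 0.42 140 0 (array([ 33., -16.,  -0., 108.,  -0.,  88.,  83.]), np.float64(0.117), np.float64(-0.046), np.float64(0.081))
0.33 0.5 -40 0 (array([ 33., -16.,  -0.,  98.,  -0.,  97., -97.]), np.float64(0.078), np.float64(-0.
[... 2672 characters left out ...]
.,  -0., 103.,  -0.,  86.,  -6.]), np.float64(0.043), np.float64(-0.055), np.float64(0.034))
0.39 0.42 140 0 (array([ 34.,  -9.,  -0., 103.,  -0.,  86.,  84.]), np.float64(0.062), np.float64(-0.055), np.float64(0.057))
0.39 0.5 -40 0 (array([ 34.,  -9.,  -0.,  93.,   0.,  96., -96.]), np.float64(0.035), np.float64(-0.052), np.float64(0.008))
0.39 0.5 0 0 (array([ 34.,  -9.,  -0.,  93.,   0.,  96., -56.]), np.float64(0.018), np.float64(-0.052), np.float64(0.018))
0.39 0.5 50 0 (array([34., -9., -0., 93.,  0., 96., -6.]), np.float64(0.043), np.float64(-0.052), np.float64(0.031))
0.39 0.5 140 0 (array([34., -9., -0., 93.,  0., 96., 84.]), np.float64(0.06), np.float64(-0.052), np.float64(0.054))
```

Going via A and then r=0.33, z=0.36, ph=50.

```bash
python3 - <<'E'
s=open('go1.py').read()
s=s.replace("B=sol(","a=np.radians(-38);A2=sol(np.array((.33*np.cos(a),.33*np.sin(a),.36)),Rph(40),0,np.array([33,-15,0,117,0,78,-10.]))\nB=sol(",1)
s=s.replace("P=[q0,A,B","P=[q0,A,A2,B").replace("zip('ABV',P[1:4])","zip('AaBV',P[1:5])").replace("Rph(-20),-10,np.array([85,-12,-16,114,-3,78,-60.])","Rph(20),-10,np.array([78,-5,-10,107,-1,78,-5.])")
open('go1.py','w').write(s)
E
python3 go1.py
```

```text
[ 77.4  -5.1 -10.  106.8  -0.9  78.2  -2.4] 0.06 0.19569824226014693
[ 33.3 -15.5  -0.  115.3  -0.   80.2 -16.7] 0.066 0.3599999997534985
[-13.2 -12.8  15.  110.3   3.3  82.1 -89. ] 0.079 0.3599999997534985
[-25.1   1.5  30.   98.2  -0.8  80.4 -85. ] 0.105 0.3799999999991099
[ -45.7   -2.1   30.   111.4    1.1   70.4 -106.1] 0.112 0.3000000000120221
```

```bash
python3 go1.py go | tail -6
```

```text
[ -45.7   -2.1   30.   111.4    1.1   70.4 -106.1] 0.112 0.3000000000120221
A 1.2583 [ 0.1402 -0.3904  0.3596]
a 2.1583 [ 0.2601 -0.204   0.3596]
B 3.3167 [ 0.3599 -0.0612  0.3798]
V 3.8667 [ 0.4799 -0.0609  0.3793]
4.6583 [0.42774527 0.0867668  0.30109699] [-0.21742366 -0.78884154  0.15928661]
```

View pics/wV.png

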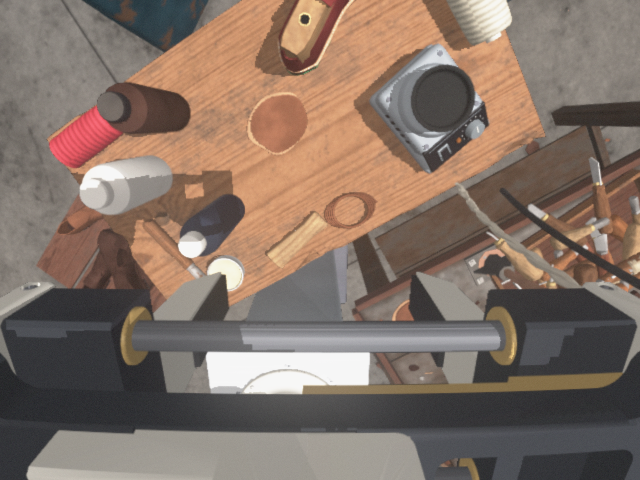

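View pics/wH.png

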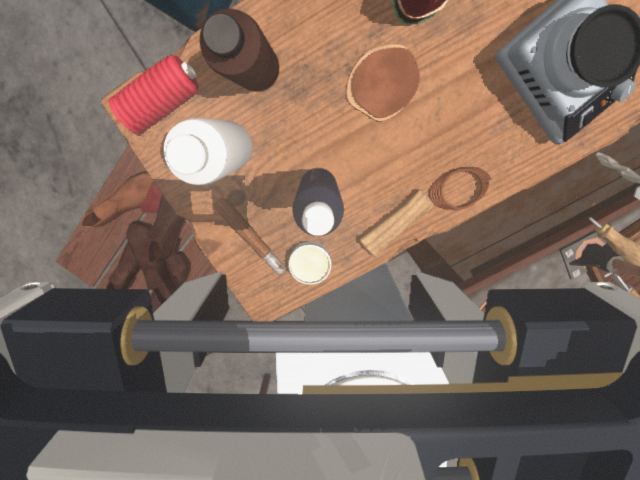

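wV shows the cap at (193,243), pad at (278,122) and cup rim at (443,98). wH shows the cap at (317,218), pad at (385,82) and cup rim at (606,47). I'll refine these and triangulate across all views.

Run:
```python
import cv2,numpy as np
a=cv2.imread('pics/wV.png');b=cv2.imread('pics/wH.png')
def c(im,x,y,w,h,k=4):
    o=cv2.resize(im[y:y+h,x:x+w],None,fx=k,fy=k,interpolation=2)
    for i in range(0,w,10): cv2.line(o,(i*k,0),(i*k,6),(0,255,0),1); cv2.putText(o,str(x+i),(i*k,16),0,.3,(0,255,0),1)
    for i in range(0,h,10): cv2.line(o,(0,i*k),(6,i*k),(0,255,0),1); cv2.putText(o,str(y+i),(8,i*k+4),0,.3,(0,255,0),1)
    return o
cv2.imwrite('pics/c1.png',np.vstack([np.hstack([c(a,395,50,100,75),c(b,560,0,80,75)]),np.hstack([c(a,235,80,100,75),c(b,280,170,80,75)])]))
```

```text
(no output)
```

View pics/c1.png

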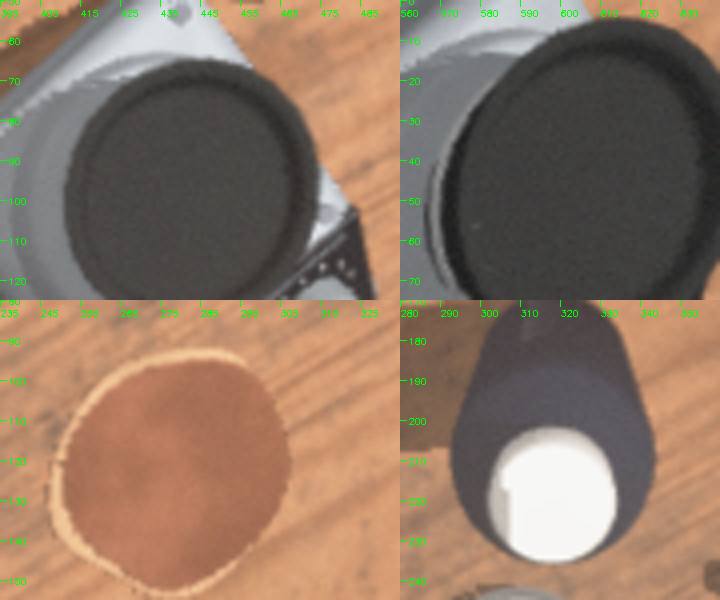

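Run:
```python
from h import *
s=imaging.get_calibration('scene');d=imaging.get_calibration('side')
w=imaging.get_calibration('wrist');V=dict(w,world_to_cam=np.load('wV.npy'));H=dict(w,world_to_cam=np.load('wH.npy'))
def rep(n,z,views):
    x,e=tri([v[0] for v in views],[v[1] for v in views]);print(n,'tri',x.round(4),e.round(4))
    for c,p in views: print('   plane',onplane(c,[p],z)[0].round(4))
rep('cap',.192,[(s,(412.8,200)),(d,(286.5,278)),(H,(318,220.4))])
rep('cup',.108,[(s,(259.2,159.7)),(d,(438.8,219)),(V,(443.1,97.5))])
rep('pad',.009,[(s,(322.3,252.3)),(d,(331.5,271.5)),(V,(279.1,123.1)),(H,(385,82))])
rep('pad_sd',.009,[(V,(279.1,123.1)),(s,(322.3,252.3))])
im=cv2.imread('pics/wV.png')
for x,y,z,r in [(.59,-.2145,.108,.0415),(.563,.001,.009,.042),(.4265,.0875,.192,.0145)]:
    cv2.polylines(im,[(proj(V,circ(x,y,z,r))*4+2).astype(int)],False,(0,255,0),1,shift=2)
cv2.imwrite('pics/wVo.png',cv2.resize(im[40:260,170:500],None,fx=2.4,fy=2.4,interpolation=2))
```

```text
cap tri [0.4269 0.087  0.1897] [0.0014 0.0007 0.0008]
   plane [0.4277 0.0896 0.192 ]
   plane [0.4259 0.0865 0.192 ]
   plane [0.4277 0.0862 0.192 ]
cup tri [ 0.5933 -0.2192  0.1004] [0.0022 0.0009 0.0028]
   plane [ 0.5938 -0.2112  0.108 ]
   plane [ 0.5861 -0.2149  0.108 ]
   plane [ 0.5948 -0.2186  0.108 ]
pad tri [ 5.638e-01 -4.000e-04  3.000e-03] [0.001  0.0011 0.0009 0.001 ]
   plane [0.5648 0.0034 0.009 ]
   plane [0.5595 0.0011 0.009 ]
   plane [ 0.564  -0.0019  0.009 ]
   plane [ 5.638e-01 -2.000e-04  9.000e-03]
pad_sd tri [ 0.5633 -0.0008  0.0018] [0.0008 0.0008]
   plane [ 0.564  -0.0019  0.009 ]
   plane [0.5648 0.0034 0.009 ]
```

View pics/wVo.png

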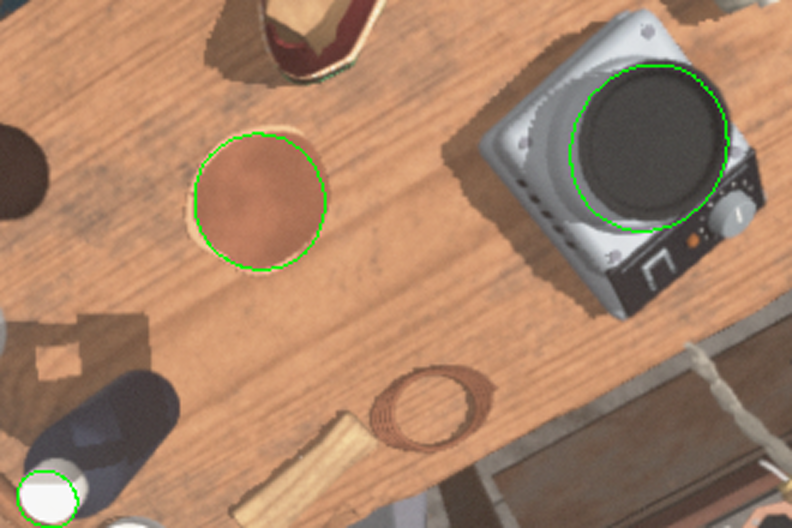

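```bash
cat > go2.py <<'E'
from plan import *
env.move_linear([.4272,.0872,.20],max_speed=.12,ori=Rph(0))
f0=readout.state()['contact_force']
env.move_linear([.4272,.0872,.135],max_speed=.06)
s=readout.state();print(s['t'],s['eef_pos'].round(4),s['contact_force']-f0)
env.move_linear([.4272,.0872,.1285],max_speed=.02)
s=readout.state();print(s['t'],s['eef_pos'].round(4),s['contact_force']-f0)
cv2.imwrite('pics/g0.png',imaging.snapshot('wrist'))
env.gripper_to(.04)
s=readout.state();print(s['t'],s['eef_pos'].round(4),s['contact_force']-f0,s['finger_gap'],s['qpos'].round(1))
cv2.imwrite('pics/g1.png',imaging.snapshot('side'));cv2.imwrite('pics/g2.png',imaging.snapshot('scene'))
E
python3 go2.py
```

```text
6.925 [0.4276 0.0873 0.1353] [ 0.37776382 -0.16872113 -0.40313877]
7.4 [0.4271 0.0871 0.1284] [-1.19401204  0.31699701  0.39304441]
8.275 [0.4271 0.0871 0.1284] [-0.61772741 -0.25909342 -1.42121089] 0.04455567470897165 [-42.6  11.3  30.6 123.5  -7.8  47.  -97.1]
```

```bash
python3 -c "
import cv2,numpy as np
cv2.imwrite('pics/g12.png',np.hstack([cv2.resize(cv2.imread('pics/g1.png')[150:400,180:380],(400,500)),cv2.resize(cv2.imread('pics/g2.png')[130:330,320:480],(400,500))]))"
```

```text
(no output)
```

View pics/g12.png

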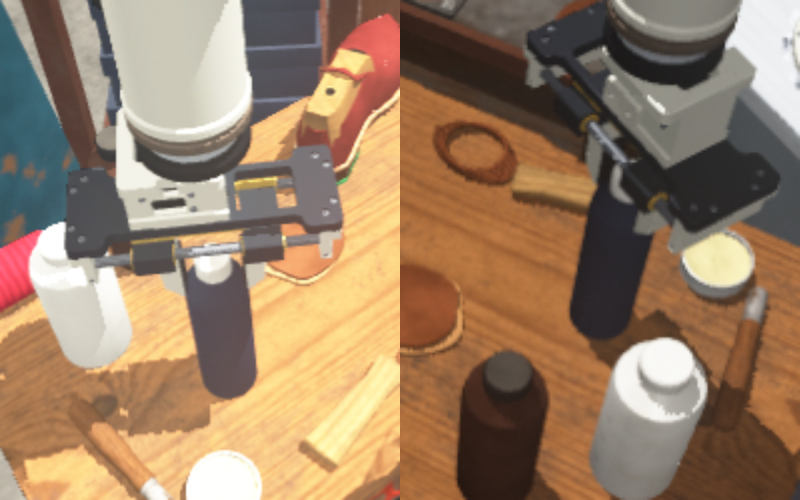

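```bash
python3 -c "
import cv2,numpy as np
cv2.imwrite('pics/g12b.png',np.hstack([cv2.resize(cv2.imread('pics/g1.png')[260:340,250:320],(400,457),interpolation=2),cv2.resize(cv2.imread('pics/g2.png')[180:260,375:445],(400,457),interpolation=2)]))"
```

```text
(no output)
```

View pics/g12b.png

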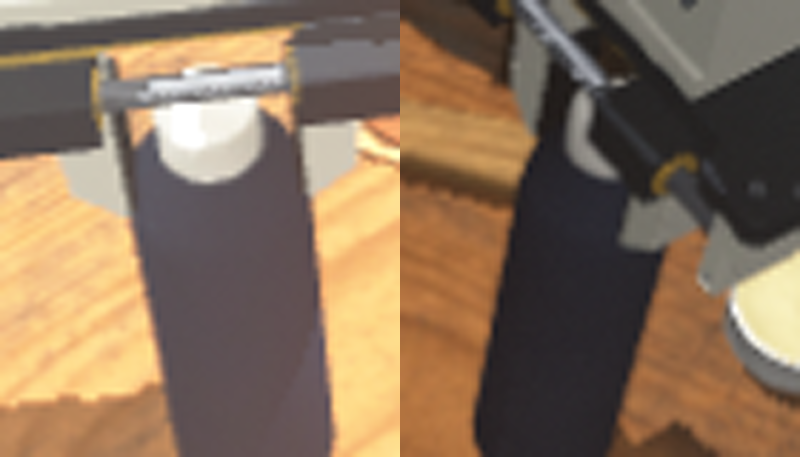

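View pics/g0.png

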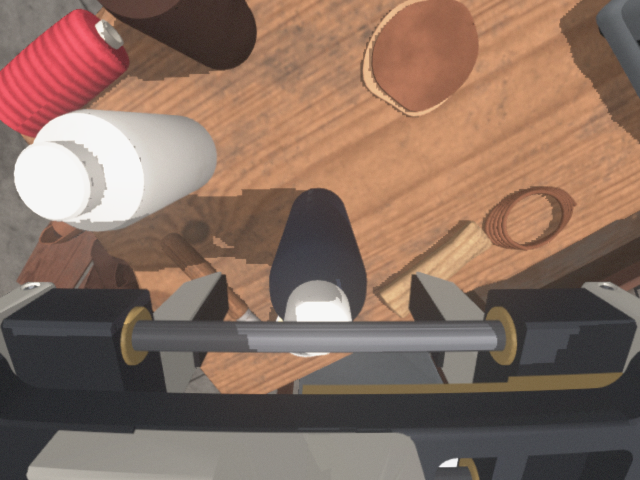

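Run:
```python
from h import *
d=imaging.get_calibration('side');s=imaging.get_calibration('scene')
for z in (.12,.128,.138,.15,.16,.192):
    a=proj(d,[[.427,.087+.026,z],[.427,.087-.026,z]]);b=proj(s,[[.427,.087+.026,z],[.427,.087-.026,z]])
    print(z,((a-[250,260])*5.714).round(0).tolist(),((b-[375,180])*5.714).round(0).tolist())
st=readout.state();print(st['finger_gap'],st['contact_force'],st['t'])
```

```text
0.12 [[139.0, 253.0], [317.0, 232.0]] [[228.0, 297.0], [136.0, 187.0]]
0.128 [[136.0, 238.0], [316.0, 217.0]] [[231.0, 284.0], [139.0, 173.0]]
0.138 [[132.0, 219.0], [314.0, 198.0]] [[236.0, 266.0], [143.0, 155.0]]
0.15 [[127.0, 196.0], [312.0, 175.0]] [[242.0, 245.0], [147.0, 133.0]]
0.16 [[123.0, 176.0], [310.0, 156.0]] [[247.0, 226.0], [151.0, 114.0]]
0.192 [[109.0, 111.0], [303.0, 89.0]] [[263.0, 165.0], [164.0, 52.0]]
0.04451757862995629 [-0.13197205  0.10718992 -1.10073503] 8.375
```

Run:
```python
from plan import *
def p(): s=readout.state();print(round(s['t'],2),s['eef_pos'].round(4),s['contact_force'].round(2),s['moment'].round(2),round(s['finger_gap'],5))
p();env.move_linear([.4272,.0872,.1335],max_speed=.02);p()
env.move_linear([.4272,.0872,.1435],max_speed=.03);p();env.sleep(.3);p()
for n in('side','scene'): cv2.imwrite(f'pics/l_{n}.png',imaging.snapshot(n))
a=cv2.imread('pics/l_side.png');b=cv2.imread('pics/l_scene.png')
cv2.imwrite('pics/l.png',np.hstack([cv2.resize(a[250:360,230:340],(400,400),interpolation=2),cv2.resize(b[170:280,355:465],(400,400),interpolation=2)]))
```

```text
8.38 [0.4271 0.0871 0.1284] [-0.13  0.11 -1.1 ] [-0.04  0.04  0.06] 0.04452
8.78 [0.4272 0.0873 0.1336] [ 0.    1.27 -4.63] [ 0.03 -0.06  0.02] 0.04394
9.26 [0.4274 0.0873 0.1437] [-0.35  0.46 -3.83] [ 0.02  0.05 -0.  ] 0.04441
9.56 [0.4271 0.0872 0.1434] [ 0.24  0.05 -3.83] [ 0.   -0.01  0.04] 0.04471
```

View pics/l.png

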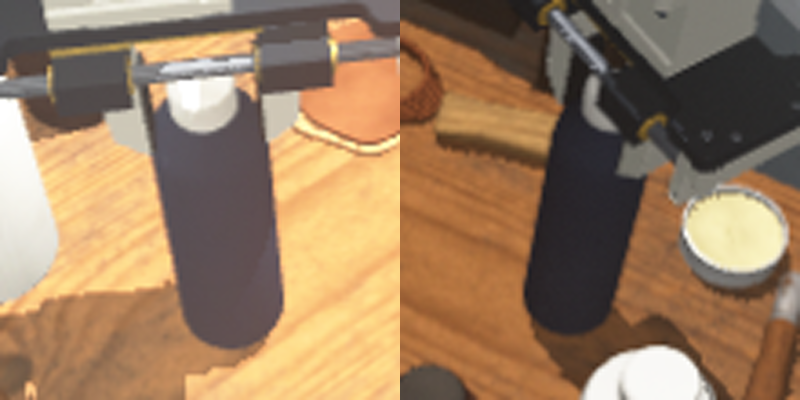

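Run:
```python
from plan import *
def p(): s=readout.state();print(round(s['t'],2),s['eef_pos'].round(4),s['contact_force'].round(2),round(s['finger_gap'],5),s['qpos'].round(1),'clr',clear(s['qpos']).round(3))
env.move_linear([.4272,.0872,.30],max_speed=.15);p()
env.move_linear([.52,-.08,.30],max_speed=.15,ori=Rph(0));p()
q=env.ik([.5925,-.216,.30],Rph(0));print(np.round(q,1),clear(np.array(q)))
```

```text
10.85 [0.4265 0.087  0.2991] [ 0.31 -0.49 -3.64] 0.04452 [ -46.    -2.1   30.4  111.5    1.1   70.4 -106. ] clr 0.253
12.28 [ 0.5197 -0.0791  0.2998] [ 0.56  0.28 -4.66] 0.04459 [-30.6  10.7  42.  100.9  -7.6  71.3 -76.6] clr 0.111
[-14.9  25.4  46.   86.3 -18.6  76.1 -57.2] 0.06513674593341431
```

Run:
```python
from plan import *
def p(): s=readout.state();print(round(s['t'],2),s['eef_pos'].round(4),s['contact_force'].round(2),round(s['finger_gap'],5),s['qpos'].round(1),'clr',clear(s['qpos']).round(3))
env.move_linear([.5925,-.216,.30],max_speed=.15,ori=Rph(0));p();env.sleep(.2);p()
for n in('side','scene','wrist'): cv2.imwrite(f'pics/m_{n}.png',imaging.snapshot(n))
np.save('wM.npy',imaging.get_calibration('wrist')['world_to_cam'])
a=cv2.imread('pics/m_side.png');b=cv2.imread('pics/m_scene.png');c=cv2.imread('pics/m_wrist.png')
cv2.imwrite('pics/m.png',np.hstack([cv2.resize(a[120:300,360:510],(400,480),interpolation=2),cv2.resize(b[50:230,200:350],(400,480),interpolation=2)]))
```

```text
13.45 [ 0.5924 -0.2148  0.2999] [-0.5   0.81 -4.05] 0.04442 [-13.1  24.6  43.   86.3 -17.1  75.8 -58.4] clr 0.063
13.65 [ 0.5926 -0.215   0.3002] [ 0.27  0.99 -2.27] 0.04439 [-13.1  24.6  43.   86.3 -17.1  75.8 -58.4] clr 0.063
```

View pics/m.png

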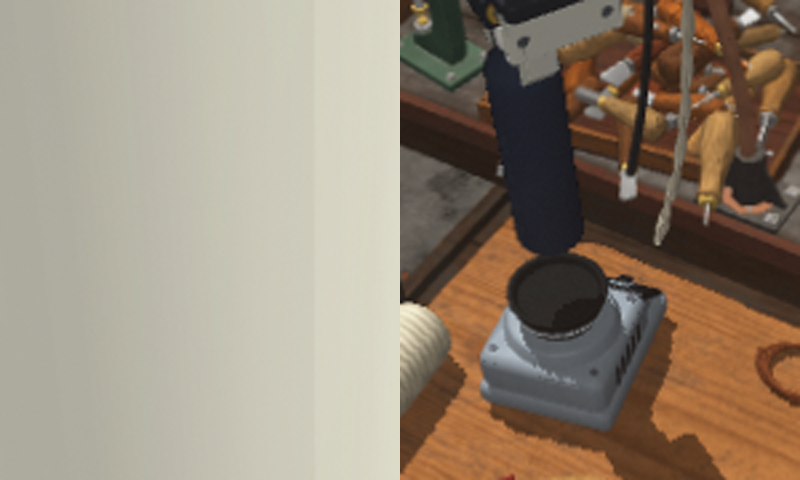

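View pics/m_wrist.png

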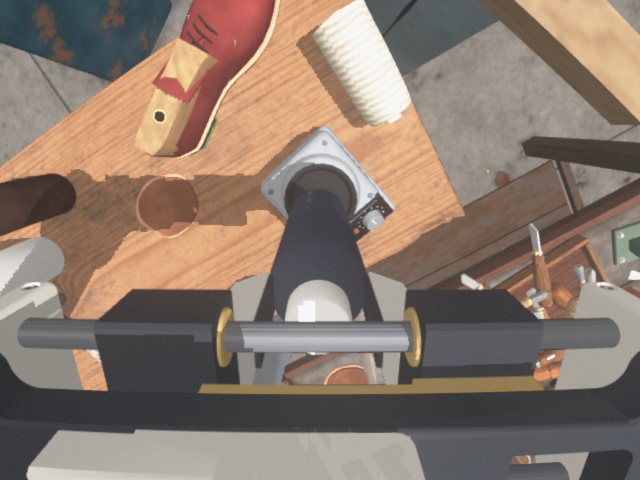

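Run:
```python
from h import *
s=imaging.get_calibration('scene');w=imaging.get_calibration('wrist')
def ov(n,c,o,sz,k,items):
    im=cv2.imread(n);x,y=o
    im=cv2.resize(im[y:y+sz[1],x:x+sz[0]],None,fx=k,fy=k,interpolation=2)
    for P,col in items: cv2.polylines(im,[((proj(c,P)-o+.5)*k).astype(int)],False,col,1)
    return im
it=[(circ(.5926,-.215,.1718,.026),(0,255,255)),(circ(.5926,-.215,.1718+.15,.026),(0,255,255)),(circ(.5926,-.215,.108,.0415),(0,255,0)),(circ(.5926,-.215,.108,.0355),(0,200,0))]
a=ov('pics/m_scene.png',s,(220,50),(100,150),4,it);b=ov('pics/m_wrist.png',w,(260,120),(100,150),4,it)
cv2.imwrite('pics/mo.png',np.hstack([a,b]))
```

```text
(no output)
```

View pics/mo.png

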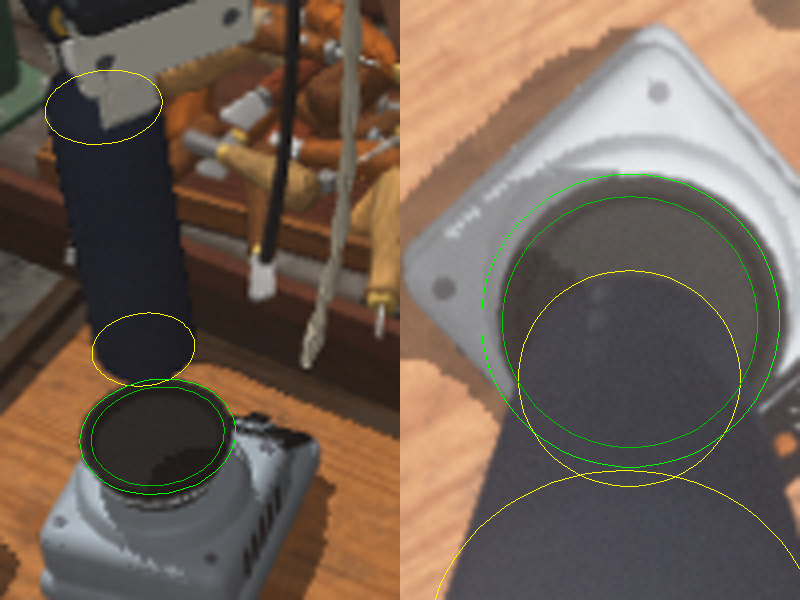

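```bash
cat > press.py <<'E'
from plan import *
X,Y=.593,-.217
def st(): 
    s=readout.state();return s['t'],s['eef_pos'],s['contact_force'],s['finger_gap'],s['moment']
def p(tag=''):
    t,e,f,g,m=st();print(tag,round(t,2),e.round(4),f.round(1),round(g,4),m.round(2));return f[2]
env.move_linear([X,Y,.245],max_speed=.06);env.sleep(.15);f0=p('pre')
z=.238
while z>.2145:
    env.move_linear([X,Y,z],max_speed=.03)
    f=p(f'{z:.4f}')
    if f>6 and z>.232: print('early contact');break
    if f>17: break
    z-=.0015
E
python3 press.py
```

```text
pre 15.02 [ 0.5933 -0.2171  0.2455] [-0.6  0.5 -3.6] 0.0445 [0.03 0.05 0.  ]
0.2380 15.4 [ 0.5928 -0.2168  0.2376] [ 0.4 -0.9 -3.5] 0.0446 [0.   0.01 0.05]
0.2365 15.65 [ 0.593  -0.217   0.2364] [-0.5 -0.2 -2.8] 0.0444 [ 0.05 -0.01  0.04]
0.2350 15.9 [ 0.5929 -0.2169  0.2349] [ 0.9  0.3 -3.2] 0.0448 [ 0.06  0.06 -0.02]
0.2335 16.15 [ 0.593  -0.2169  0.2334] [ 0.2 -0.4 -4.1] 0.0443 [0.05 0.03 0.02]
0.2320 16.4 [ 0.5929 -0.2169  0.2318] [-0.3  0.8 -4.1] 0.0444 [0.03 0.02 0.01]
0.2305 16.65 [ 0.5929 -0.217   0.2303] [-0.5 -0.  -2.6] 0.0443 [ 0.07  0.06 -0.01]
0.2290 16.9 [ 0.5934 -0.2172  0.2297] [-0.3  0.1  1. ] 0.0446 [0.08 0.06 0.07]
0.2275 17.15 [ 0.5933 -0.2172  0.228 ] [-0.9 -0.   3.1] 0.0449 [ 0.13  0.14 -0.06]
0.2260 17.4 [ 0.5932 -0.2172  0.2263] [-0.8  0.5  4.7] 0.0447 [ 0.11  0.16 -0.01]
0.2245 17.65 [ 0.5932 -0.2172  0.2249] [-0.8  0.5  5.5] 0.0446 [ 0.1   0.18 -0.06]
0.2230 17.9 [ 0.5934 -0.2172  0.2236] [-0.7  0.2  7.3] 0.0446 [0.23 0.26 0.07]
0.2215 18.15 [ 0.5936 -0.2173  0.2224] [-1.   0.   7.8] 0.0446 [ 0.19  0.28 -0.  ]
0.2200 18.4 [ 0.5937 -0.2173  0.2212] [-1.5  0.3  9.1] 0.0446 [ 0.2   0.3  -0.02]
0.2185 18.65 [ 0.5939 -0.2174  0.22  ] [-2.   0.2 10.6] 0.0444 [0.25 0.32 0.01]
0.2170 18.9 [ 0.5945 -0.2175  0.2194] [-1.5  1.7 13.2] 0.0446 [ 0.4   0.39 -0.01]
0.2155 19.15 [ 0.5954 -0.2178  0.2193] [-1.4  1.2 18.9] 0.0446 [ 0.56  0.46 -0.01]
```

Run:
```python
from plan import *
def p():
    s=readout.state();print(round(s['t'],2),s['eef_pos'].round(4),s['contact_force'].round(1),round(s['finger_gap'],4),s['eef_rot'][:,2].round(4))
p();cv2.imwrite('pics/p_scene.png',imaging.snapshot('scene'))
for i in range(6): env.sleep(.9);p()
cv2.imwrite('pics/p_wrist.png',imaging.snapshot('wrist'))
a=cv2.imread('pics/p_scene.png');b=cv2.imread('pics/p_wrist.png')
cv2.imwrite('pics/p.png',np.hstack([cv2.resize(a[60:240,200:350],(400,480),interpolation=2),cv2.resize(b[110:290,250:400],(400,480),interpolation=2)]))
```

```text
19.15 [ 0.5954 -0.2178  0.2193] [-1.4  1.2 18.9] 0.0446 [ 6.3e-03 -9.0e-04 -1.0e+00]
20.1 [ 0.5954 -0.2178  0.2193] [-2.   1.7 18.6] 0.0447 [ 6.4e-03 -9.0e-04 -1.0e+00]
21.0 [ 0.5954 -0.2178  0.2193] [-2.3  1.9 19.6] 0.0448 [ 6.3e-03 -8.0e-04 -1.0e+00]
21.9 [ 0.5954 -0.2178  0.2193] [-1.7  2.  18.6] 0.0449 [ 6.4e-03 -8.0e-04 -1.0e+00]
22.8 [ 0.5954 -0.2178  0.2193] [-1.1  1.5 19.4] 0.0448 [ 6.3e-03 -8.0e-04 -1.0e+00]
23.7 [ 0.5954 -0.2178  0.2193] [-1.2  0.9 18.3] 0.0448 [ 6.3e-03 -9.0e-04 -1.0e+00]
24.6 [ 0.5954 -0.2178  0.2193] [-1.8  2.1 18.3] 0.0445 [ 6.4e-03 -9.0e-04 -1.0e+00]
```

View pics/p.png

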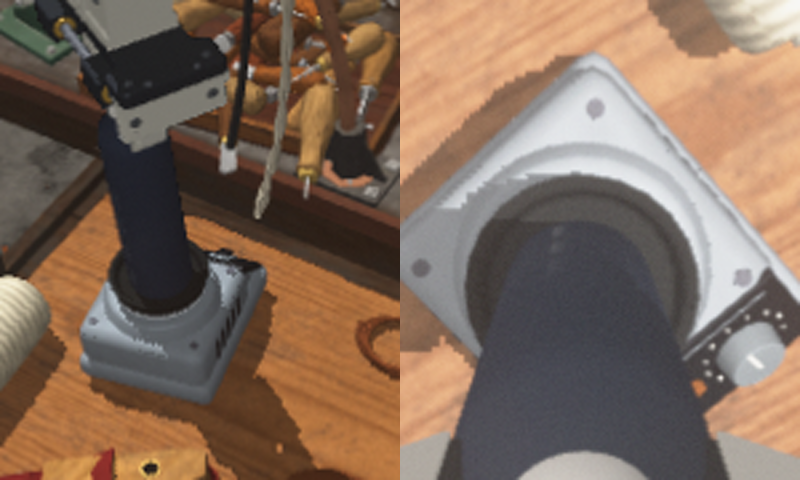

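Run:
```python
from plan import *
def p(): s=readout.state();print(round(s['t'],2),s['eef_pos'].round(4),s['contact_force'].round(2),round(s['finger_gap'],5),'clr',clear(s['qpos']).round(3))
env.move_linear([.593,-.217,.30],max_speed=.08,ori=Rph(0));p()
env.move_linear([.5635,0,.30],max_speed=.13,ori=Rph(0));p()
env.move_linear([.5635,0,.19],max_speed=.1);env.sleep(.2);p()
w=imaging.get_calibration('wrist')
for n in('side','scene','wrist'): cv2.imwrite(f'pics/q_{n}.png',imaging.snapshot(n))
s=imaging.get_calibration('scene')
T=readout.state()['eef_pos'];zb=T[2]-.1284;print(zb)
def ov(n,c,o,sz,k,items):
    im=cv2.imread(n);x,y=o
    im=cv2.resize(im[y:y+sz[1],x:x+sz[0]],None,fx=k,fy=k,interpolation=2)
    for P,col in items: cv2.polylines(im,[((proj(c,P)-o+.5)*k).astype(int)],False,col,1)
    return im
it=[(circ(T[0],T[1],zb,.026),(0,255,255)),(circ(T[0],T[1],zb+.15,.026),(0,255,255)),(circ(.5635,0,.009,.042),(0,255,0))]
cv2.imwrite('pics/qo.png',np.hstack([ov('pics/q_scene.png',s,(270,140),(100,150),4,it),ov('pics/q_wrist.png',w,(270,100),(100,150),4,it)]))
```

```text
25.86 [ 0.5926 -0.2168  0.2993] [-0.33 -0.21 -3.58] 0.04449 clr 0.062
27.69 [ 0.5636 -0.0011  0.3   ] [ 0.11 -0.13 -3.17] 0.04438 clr 0.2
29.14 [0.5639 0.     0.1906] [ 0.03  0.66 -3.55] 0.04437 clr 0.201
0.06184498336934463
```

View pics/qo.png

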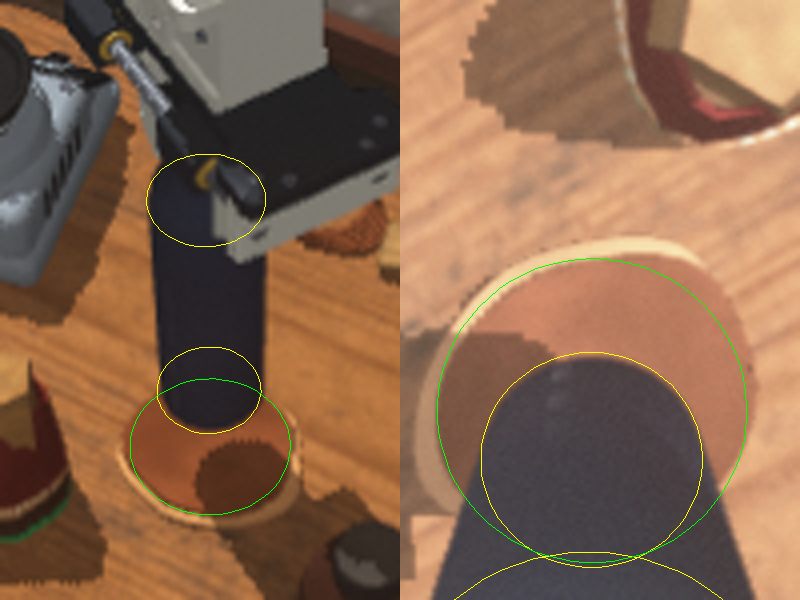

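View pics/q_side.png

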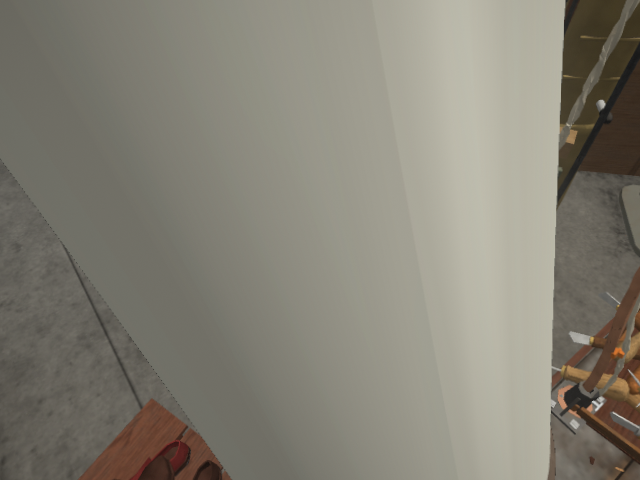

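The overlay fits: the bottle is centred over the pad within about 2 mm in both views (the side view is blocked by the arm). Next I'll lower it until it touches.

Run:
```python
from plan import *
X,Y=.5636,-.0005
def p(tag=''):
    s=readout.state();print(tag,round(s['t'],2),s['eef_pos'].round(4),s['contact_force'].round(1),round(s['finger_gap'],4),s['moment'].round(2));return s['contact_force'][2]
env.move_linear([X,Y,.145],max_speed=.08);env.sleep(.1);p()
z=.141
while z>.128:
    env.move_linear([X,Y,z],max_speed=.03);f=p(f'{z:.4f}')
    if f>0.5: break
    z-=.001
```

```text
30.11 [ 0.5642 -0.0006  0.1455] [ 0.8 -0.3 -3.2] 0.0443 [-0.01  0.    0.  ]
0.1410 30.39 [ 5.635e-01 -4.000e-04  1.410e-01] [-0.   0.1 -3.4] 0.0442 [ 0.07  0.04 -0.  ]
0.1400 30.64 [ 5.636e-01 -5.000e-04  1.400e-01] [ 0.1  0.7 -3. ] 0.0446 [-0.01  0.01  0.02]
0.1390 30.89 [ 5.636e-01 -5.000e-04  1.390e-01] [ 0.1  0.8 -3.3] 0.0446 [-0.    0.03 -0.01]
0.1380 31.14 [ 5.635e-01 -5.000e-04  1.379e-01] [ 0.4 -0.  -3.8] 0.0447 [0.03 0.02 0.01]
0.1370 31.39 [ 5.639e-01 -5.000e-04  1.373e-01] [ 0.   0.8 -0.8] 0.0444 [0.05 0.09 0.02]
0.1360 31.64 [ 0.5648 -0.0006  0.1373] [-1.1 -0.2  5.6] 0.0443 [0.   0.22 0.01]
```

Run:
```python
from plan import *
X,Y=.5636,-.0005
def p(tag=''):
    s=readout.state();print(tag,round(s['t'],2),s['eef_pos'].round(4),s['contact_force'].round(1),round(s['finger_gap'],4))
env.move_linear([X,Y,.1370],max_speed=.02);env.sleep(.2);p()
env.gripper_to(.060);p();env.gripper_to(.09);env.sleep(.2);p()
env.move_linear([X,Y,.26],max_speed=.08);p()
env.move_linear([.45,-.0,.36],max_speed=.12);p()
env.sleep(.3)
for n in('side','scene','wrist'): cv2.imwrite(f'pics/f_{n}.png',imaging.snapshot(n))
np.save('wF.npy',imaging.get_calibration('wrist')['world_to_cam'])
```

```text
32.09 [ 5.638e-01 -5.000e-04  1.372e-01] [-0.1 -0.   2.4] 0.0444
 32.6 [ 0.5635 -0.0006  0.1369] [-0.6 -0.5  0. ] 0.0595
 33.49 [ 5.636e-01 -5.000e-04  1.370e-01] [ 0.3 -0.6  0.4] 0.0902
 35.18 [ 5.633e-01 -5.000e-04  2.595e-01] [ 1.1  0.3 -0.1] 0.09
 36.59 [ 0.45   -0.      0.3595] [ 0.2  0.  -0.5] 0.0899
```

View pics/f_scene.png

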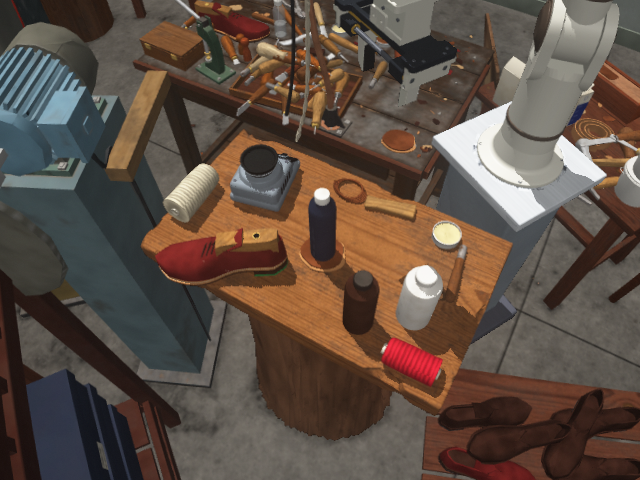

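View pics/f_wrist.png

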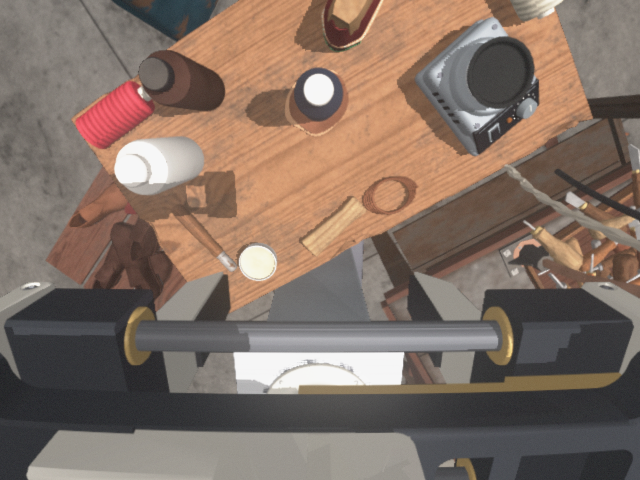

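The bottle stands upright on the pad: scene cap at (322,195), wrist cap at (320,89). The shoe and the other two bottles look unmoved. One numeric check, then I'll hand in.

Run:
```python
from plan import *
s=imaging.get_calibration('scene');w=imaging.get_calibration('wrist')
print('cap',onplane(s,[(322,196)],.201),onplane(w,[(320,90)],.201))
a=cv2.imread('pics/scene0.png').astype(int);b=cv2.imread('pics/f_scene.png').astype(int)
df=np.abs(a-b).max(2)>25
for n,(x,y,X,Y) in dict(shoe=(150,225,285,285),brown=(340,270,380,335),white=(398,265,445,330),mixer=(230,145,298,210)).items(): print(n,df[y:Y,x:X].sum())
im=cv2.imread('pics/f_scene.png');T=(.5636,-.0005)
o=(270,170);k=5;c=cv2.resize(im[170:290,270:390],None,fx=k,fy=k,interpolation=2)
for P,col in [(circ(*T,.009,.026),(0,255,255)),(circ(*T,.201,.0145),(0,0,255))]: cv2.polylines(c,[((proj(s,P)-o+.5)*k).astype(int)],False,col,1)
cv2.imwrite('pics/fin.png',c);print(readout.state()['t'])
```

```text
cap [[0.56540248 0.00611723 0.201     ]] [[ 0.56265003 -0.002561    0.201     ]]
shoe 0
brown 180
white 514
mixer 0
37.0417
```

View pics/fin.png

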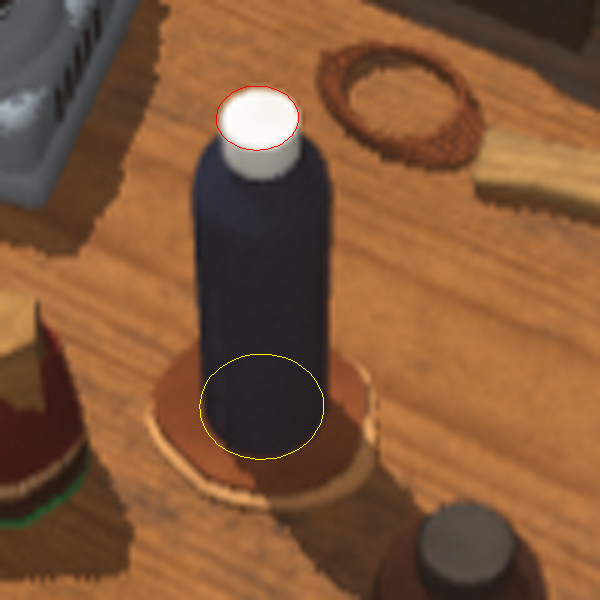

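Run:
```python
import cv2,numpy as np
a=cv2.imread('pics/scene0.png',0).astype(np.float32);b=cv2.imread('pics/f_scene.png',0).astype(np.float32)
for n,(x,y,X,Y) in dict(brown=(340,265,382,338),white=(396,260,446,332)).items():
    t=a[y:Y,x:X];r=cv2.matchTemplate(b[y-6:Y+6,x-6:X+6],t,cv2.TM_CCOEFF_NORMED);print(n,np.unravel_index(r.argmax(),r.shape),r.max())
c=cv2.imread('pics/scene0.png')[255:345,330:450];d=cv2.imread('pics/f_scene.png')[255:345,330:450]
m=cv2.absdiff(c,d)*3
cv2.imwrite('pics/diff.png',cv2.resize(np.hstack([d,m]),None,fx=3.3,fy=3.3))
```

```text
brown (np.int64(6), np.int64(6)) 0.92842287
white (np.int64(6), np.int64(6)) 0.8854146
```

View pics/diff.png

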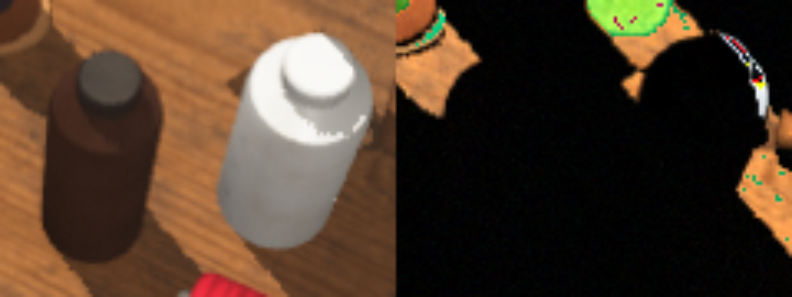

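The differences are only shadows; both bottles are exactly in place. Handing in.

```bash
python3 -c "
from workcell import *
s=readout.state();print(s['t'],s['contact_force'])
job_done()"
```

```text
37.0417 [ 0.08137998  0.5429722  -0.3301296 ]
the job is handed in; nothing more can be done
```

I mixed the slim bottle, stood it in the middle of the leather pad, let go and handed the job in at 37 s. No verdict was reported.

- **Grasp:** I gripped the bottle from above, just below the shoulder, and took it to the mixer by a route clear of the hanging cords. The fingers closed to 44.5 mm, not the 52 mm I expected for the body. The grip held throughout and the bottle did not slip: it touched the pad within 0.1 mm of the predicted height.
- **Mixing:** Pressed into the cup, it met resistance and moved down about 10 mm, then stopped hard. I held it there for 5.4 s at 18–19 N, with the position steady. While pressed, the tool leaned less than half a degree and drifted about 2 mm sideways.
- **Placing:** I released it at (0.564, −0.001) m and drew the arm back. In the last pictures it stands upright, within about 2 mm of the middle of the pad.
- **Other things:** The shoe and mixer areas of the scene picture did not change at all. Around the brown and white bottles only the shadows changed. The arm is touching nothing.
- **Disagreements between views:**
  - The cameras disagreed by up to about 9 mm on the x–y position of the cup, pad and final cap.
  - Triangulated heights of the cup and pad came out 5–8 mm lower than stated, but the contact heights matched the stated ones.
  - The arm blocked the side camera at both the mixer and the pad.

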